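Hold a printing block home in the registration corner

TASK

Fetch the rectangular printing block by the rib on its back and lay it flat, rib up, on the registration board with its long side against the long fence, a few centimetres short of the end stop. Then slide it along the fence until you feel it come up against the end stop, and finish while still gripping the rib and pressing the block firmly and squarely against both fence and stop, as if its outline were about to be traced: do not let go. Leave the round stamp, the mug and the jar where they stand.

Things in the scene. Friction and masses are not known exactly. Their poses are not given: they have to be found in the camera images.
- board: Registration board of bare plywood, 260 mm (its x) by 220 mm (its y) by 12 mm thick, fixed to the table, lying flat. Origin: centre of its underside; its top is 12 mm above the origin; z up. It carries the long fence along its -y edge and the end stop across it towards +x, so the working corner is the one towards +x, -y of the board.
- fence: Long fence: dark wood strip fixed on the board, 260 mm long (its x, parallel to the board's x), 20 mm wide (y), 16 mm high. Origin: centre of its underside, on the board's top, 100 mm to -y of the board's centre; its face towards the block (+y) lies 10 mm from its origin, at y = -90 mm of the board.
- stop: End stop: dark wood strip across the board, square to the fence, 20 mm wide (x), 170 mm long (y), 16 mm high, with two flat steel screw heads on it (5 mm higher). Origin: centre of its underside, on the board's top; axes parallel to the board's. Its face towards the block (-x) is 10 mm from its origin. Set anew each time, 80 to 120 mm to +x of the board's centre; fixed during the job.
- block: Loose rectangular hand printing block of pale wood, about 0.2 to 0.4 kg, 120 mm long (its x) by 84 mm wide (y), 25 mm thick, with a cork-brown printing face underneath. On its back stands a grip rib along x, centred: 90 mm long, 26 mm wide (y), rising from 25 mm to 59 mm above the underside. Origin: centre of the underside; z up. Either way round will do (half turn).
- round_stamp: Bystander, loose: round wooden hand stamp with a knob, 60 mm in diameter, 60 mm high. Origin: centre of its underside.
- mug: Bystander, loose: white mug, 84 mm in diameter, 85 mm high, with a handle at its +y side. Origin: centre of its underside.
- jar: Bystander, loose: closed glass jar, 60 mm in diameter, 75 mm high. Origin: centre of its underside.
Things that resemble listed ones, but are neither listed nor needed, are in the scene too. What is shaped like the block but orange, pink or turquoise is not meant.

How it is judged:
On the way:
1. the block lies flat on the board, pressed against the long fence, still more than 10 mm short of the end stop (z of block in the frame of board between 0.009 and 0.015 m and angle between block's own z axis and vertical below 0.06 rad and contact force between block and fence above 1 N and angle between the x axis of block and the x axis of board, either way round below 0.08 rad and x of block in the frame of stop below -0.08 m and x of block in the frame of board above -0.12 m), for 0.1 s.
At the end, for the whole second after the job is handed in: Through the last second the gripper's fingers still hold the block (over 2 N), which lies flat on the board at rest, long side along the fence within 2 degrees, within 2.5 mm of touching both the long fence and the end stop, and pressed against each with more than 2 N (z of block in the frame of board between 0.009 and 0.015 m and angle between block's own z axis and vertical below 0.06 rad and angle between the x axis of block and the x axis of board, either way round below 0.035 rad and y of block in the frame of board between -0.0505 and -0.0455 m and x of block in the frame of stop between -0.0725 and -0.0675 m and contact force between block and fence above 2 N and contact force between block and stop above 2 N and contact force between the fingers and block above 2 N and linear speed of block below 0.01 m/s); the arm keeps its last pose, push and grip.
It fails at once if the round hand stamp is moved by more than 20 mm or tipped (distance of round_stamp from where it was at the start of the episode above 0.02 m or angle between round_stamp's own z axis and vertical above 0.3 rad).
It fails at once if the mug is moved by more than 20 mm or tipped (distance of mug from where it was at the start of the episode above 0.02 m or angle between mug's own z axis and vertical above 0.3 rad).
It fails at once if the jar is moved by more than 20 mm or tipped (distance of jar from where it was at the start of the episode above 0.02 m or angle between jar's own z axis and vertical above 0.3 rad).
It also fails if it takes over 72 s, if anything falls off the work surface, if the arm or the gripper's body presses on something with over 40 N, if the wrist force passes 120 N, or if a joint passes its speed limit or range.

ROBOT

A 6-joint arm with a two-finger parallel gripper is mounted at the origin on the work surface. World frame = base frame: x ahead of the robot, y to its left, z up, the work surface at z = 0. Lengths are in m, angles in rad, forces in N, time in s.
With the tool pointing down it reaches from about 0.225 to 0.875 m from the base axis. Payload 3.4 kg.
Tool frame: the origin (TCP) lies at the very end of the fingers, on their centre line; the grasp point (between the pads) lies 19 mm behind it; z points along the fingers, y is the direction in which the jaws open and shut (so a half turn about z gives the same grasp; the last joint's range is limited). The gripper opens to 85 mm and grips with 20 to 120 N. Pads are 22 mm wide; open, the fingers measure 114 mm over their backs; the gripper's body (76 mm by 85 mm) begins 54 mm behind the grasp point. The pads swing forward as they close: fully open they stand 13 mm farther back than shut.
Start: joints at [1.031, 0.276, 1.505, -0, 1.361, -0.121], TCP at [0.234, 0.525, 0.231] pointing down, gripper open.
Joint ranges: [-2.89, 2.89], [-0.75, 2.08], [0.22, 2.7], [-1.18, 4.32], [0.11, 2.71], [-2.7, 2.7]. Speed limits (rad/s): [2.57, 2.57, 3.14, 3.14, 3.14, 3.14].

INTERFACE

Orientations are given as a unit quaternion [w, x, y, z].
In Python, from rig import get_state, get_image, calibration, sign_off gives the robot as it stands. The module is installed in compiled form; this text tells all that it offers.
- The arm moves only by the tool drive_tool, never from a script. Its argument "targets" is one flat list of numbers, 7 for each row, row after row: the turn, a rotation vector about the tool's x, y, z in degrees, then the shift along the tool's x, y, z in mm, then the opening, from 0 (shut) to 1 (fully open). In form: [wx, wy, wz, tx, ty, tz, fingers, wx, wy, wz, tx, ty, tz, fingers, ...]. A call has 1 to 12 rows; each row shifts and turns the commanded pose from where the row before left it, along the tool's axes as they then stand; what a row does not reach is not made up. A row lasts 1/8 s, in which the tool goes at most 62.5 mm and 10.7 degrees, less where a joint would pass 70% of its speed; a pose out of reach is approached as far as the arm can. A call is refused whole if a number of a shift passes 62.5 or a number of a turn 10.7, either way. A call with a gripper value outside its range is refused whole. The fingers move at their own pace and stop on an object; "grip_force" is the grip in N (left out, the last holds). Time passes only in rows, so rows that do not move let the fingers close. It gives the time, the measured TCP pose, the force and the opening at its end, in the units of the state.
- get_state(): the state, without advancing time (a new reading comes with each control period).
- get_image(name): name is "side" or "top"; returns the picture (480x640x3 uint8, red, green, blue); there is no depth.
- calibration(name): a dict with "mtx" (3x3 intrinsics, pixels), "distortion" ([k1, k2, p1, p2, k3] as OpenCV has them; the pictures are not rectified), "world_to_cam" (4x4, takes a point from world to camera coordinates). Camera axes: x right, y down, z forward; pixel columns grow to the right and rows downward; lengths in m; the calibration is good to about 2 mm. A picture is of the moment at which its call begins. calibration takes no time and is no camera call.
- sign_off(): hands the job in, once; it reports no verdict.
The state is a dict: "clock": time; "qpos": joint angles; "qd": joint speeds; "effort": joint torques, N m; "position": TCP position; "ee_rot": TCP orientation; "contact_force": force on the tool from outside, world axes, zero at the start; "moment": the same for the moment, N m; "width": finger opening in m.
Only numpy, scipy, OpenCV 4.12 (cv2) and the standard library are available. Lean on these libraries where they do the work, as an engineer would, in place of code of your own. Each camera call takes 0.05 s, during which the arm holds its last target.

## Working session

There is one attempt and no reset: what is moved stays moved. The work goes in short steps, Python scripts to look and compute and a tool call to move; the robot and the scene stay as the last step left them, time stands still between calls to the robot, and variables do not carry over. Pictures are saved under pics/ and viewed, and the job is handed in when it is done.

Besides the shell and the picture viewer there is one more tool, called after "Emit:" by a JSON object that holds its "method" and its "body". drive_tool: Moves the arm, as the interface text tells. Its arguments: {"type":"object","properties":{"targets":{"type":"array"},"grip_force":{"type":"number"}},"required":["targets"]}

```bash
mkdir -p pics; python3 - <<'E'
from rig import *
import cv2
for n in("top","side"):
    im=get_image(n); cv2.imwrite(f"pics/{n}0.png",im[:,:,::-1]); c=calibration(n); print(n,c)
print(get_state())
E
```

```text
top {'mtx': array([[552.33089738,   0.        , 314.13606129],
       [  0.        , 552.33089738, 241.23840829],
       [  0.        ,   0.        ,   1.        ]]), 'distortion': array([-0.10999498,  0.        ,  0.        ,  0.        ,  0.        ]), 'world_to_cam': array([[ 0.01920482, -0.99980668, -0.00421554,  0.08773658],
       [-0.99008611, -0.01843099, -0.13924723,  0.51096209],
       [ 0.13914261,  0.00684796, -0.99024867,  1.107682  ],
       [ 0.        ,  0.        ,  0.        ,  1.        ]])}
side {'mtx': array([[532.71416473,   0.        , 319.489949  ],
       [  0.        , 532.71416473, 231.45726504],
       [  0.        ,   0.        ,   1.        ]]), 'distortion': array([-0.08128954,  0.        ,  0.        ,  0.        ,  0.        ]), 'world_to_cam': array([[ 0.88848327, -0.45846166,  0.02025778, -0.42103283],
       [-0.25833312, -0.53615004, -0.80362126,  0.21672807],
       [ 0.37929075,  0.70877079, -0.59479617,  0.75906591],
       [ 0.        ,  0.        ,  0.        ,  1.        ]])}
{'clock': 0.1, 'qpos': array([ 1.03099456e+00,  2.76533299e-01,  1.50598664e+00, -3.73639707e-05,
        1.36073617e+00, -1.20971472e-01]), 'qd': array([-0.00039683, -0.0011956 , -0.00137767,  0.00146975, -0.00048581,
        0.0012145 ]), 'effort': array([ 1.30602810e-03, -4.17697477e+01, -2.46405047e+01, -1.19339406e-04,
        5.85678368e-03,  3.27266662e-06]), 'position': array([0.2336044 , 0.52488887, 0.23053328]), 'ee_rot': array([-2.52540189e-04,  2.07883963e-01,  9.78153140e-01, -7.92673207e-04]), 'contact_force': array([-0.16862763, -0.00672058,  0.2720979 ]), 'moment': array([ 0.0214043 ,  0.05320741, -0.03726806]), 'width': 0.08552949843078501}
```

View pics/top0.png

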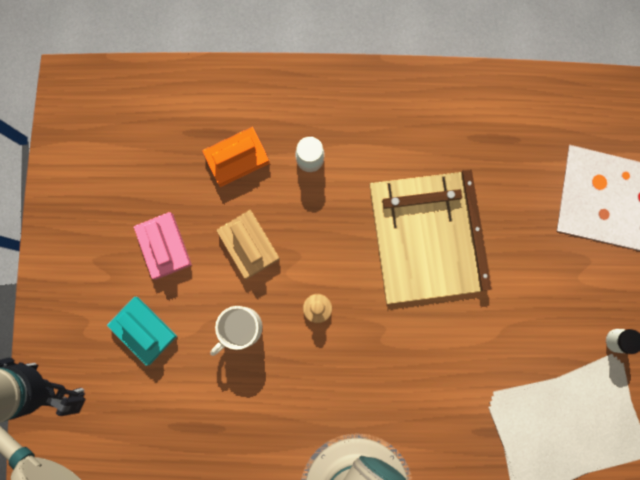

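View pics/side0.png

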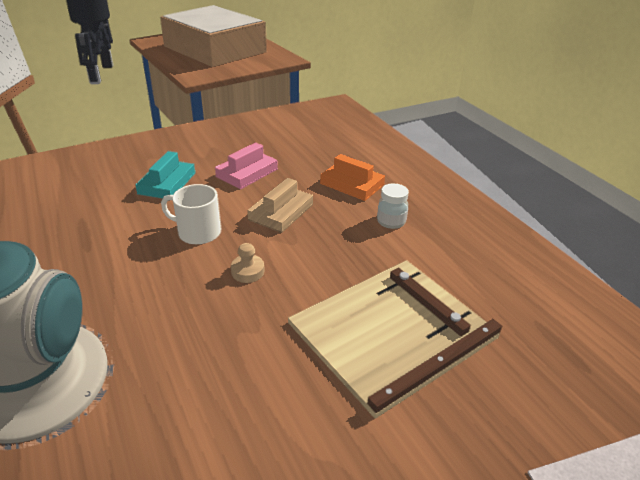

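The top picture shows the tan block at about (248,244). The orange, pink and turquoise lookalikes are beside it, and the mug is at (238,328), the stamp at (317,308) and the jar at (310,154). The board is centred at about (428,240), with the fence on its right edge and the stop near its top. Next I'll zoom in on the corners.

```bash
python3 - <<'E'
import cv2
im=cv2.imread("pics/top0.png")
def crop(x,y,w,h,s,n):
    c=cv2.resize(im[y:y+h,x:x+w],None,fx=s,fy=s,interpolation=cv2.INTER_CUBIC)
    for k in range(0,w,10): cv2.putText(c,str(x+k),(k*s,8),0,.3,(255,255,255),1);cv2.line(c,(k*s,0),(k*s,c.shape[0]),(255,255,255) if k%50==0 else (120,120,120),1)
    for k in range(0,h,10): cv2.putText(c,str(y+k),(0,k*s+4),0,.3,(255,255,255),1);cv2.line(c,(0,k*s),(c.shape[1],k*s),(120,120,120),1)
    cv2.imwrite(n,c)
crop(210,205,75,75,8,"pics/blk.png")
crop(365,165,130,146,4,"pics/brd.png")
E
```

```text
(no output)
```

View pics/blk.png

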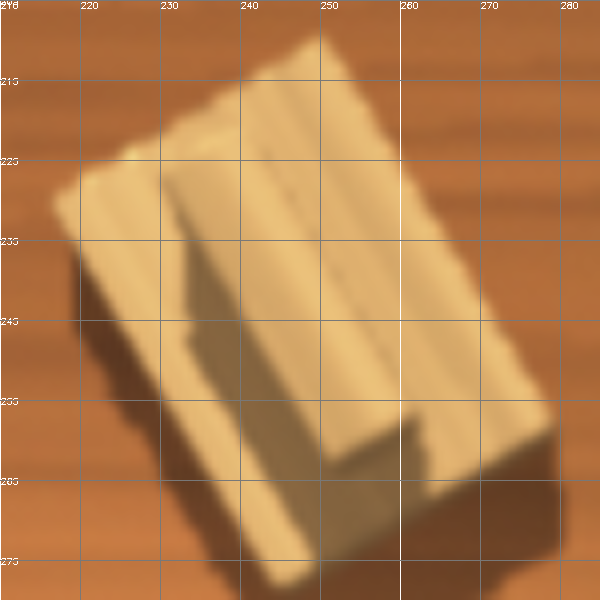

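View pics/brd.png

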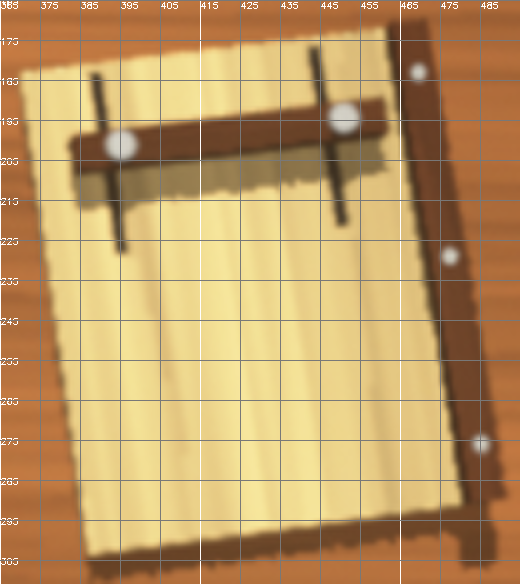

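```bash
cat > h.py <<'E'
import numpy as np, cv2
from rig import calibration
def ray(n,uv,z):
    c=calibration(n); T=c["world_to_cam"]; R=T[:3,:3]; t=T[:3,3]
    p=cv2.undistortPoints(np.array(uv,float).reshape(-1,1,2),c["mtx"],c["distortion"]).reshape(-1,2)
    d=np.c_[p,np.ones(len(p))]@R; o=-R.T@t
    return (o+d*((np.array(z)-o[2])/d[:,2])[:,None])
def proj(n,P):
    c=calibration(n);T=c["world_to_cam"]
    return cv2.projectPoints(np.array(P,float).reshape(-1,1,3),cv2.Rodrigues(T[:3,:3])[0],T[:3,3],c["mtx"],c["distortion"])[0].reshape(-1,2)
def fit2(L,W): # rigid 2d local->world
    L=np.array(L,float);W=np.array(W)[:,:2];l=L.mean(0);w=W.mean(0);A=L-l;B=W-w
    th=np.arctan2((A[:,0]*B[:,1]-A[:,1]*B[:,0]).sum(),(A*B).sum())
    R=np.array([[np.cos(th),-np.sin(th)],[np.sin(th),np.cos(th)]])
    t=w-R@l; return t,th,np.linalg.norm(L@R.T+t-W,axis=1)*1000
E
python3 - <<'E'
from h import *
np.set_printoptions(precision=4,suppress=True)
W=ray("top",[(249.7,209.7),(279,258),(245,278),(217,230.5)],.025*np.ones(4))
L=[(.06,-.042),(-.06,-.042),(-.06,.042),(.06,.042)]
print("block",fit2(L,W))
W2=ray("top",[(240,220.8),(261,256.5),(251.5,262.8)],.059*np.ones(3)); print("rib",W2)
b=ray("top",[(370.5,183),(387,303.5),(471.5,170),(491.5,289.5),(461.5,171.5)],[.012,.012,.028,.028,.028])
L=[(.13,.11),(-.13,.11),(.13,-.11),(-.13,-.11),(.13,-.09)]
t,th,e=fit2(L,b);print("board",t,th,e)
s=ray("top",[(382.3,199.3),(461,189.5),(384,208),(462,199)],[.028]*4)
R=np.array([[np.cos(th),-np.sin(th)],[np.sin(th),np.cos(th)]])
print("stop in board",(s[:,:2]-t)@R)
print(ray("top",[(310,146),(317,303),(238,328)],[.075,.06,.085]))
E
```

```text
block (array([0.5026, 0.2367]), np.float64(0.5702690537338279), array([1.1704, 1.2163, 1.5827, 2.173 ]))
rib [[0.5453 0.2496 0.059 ]
 [0.4728 0.2041 0.059 ]
 [0.4596 0.223  0.059 ]]
board [ 0.5275 -0.1467] 0.14206627870830665 [1.8826 1.2202 0.9196 1.3215 2.9644]
stop in board [[ 0.0886  0.0904]
 [ 0.0895 -0.0799]
 [ 0.0696  0.0894]
 [ 0.0688 -0.0786]]
[[0.7012 0.1094 0.075 ]
 [0.3814 0.0891 0.06  ]
 [0.3289 0.2421 0.085 ]]
```

```bash
python3 - <<'E'
from h import *
def R(th): return np.array([[np.cos(th),-np.sin(th)],[np.sin(th),np.cos(th)]])
def quad(t,th,x0,x1,y0,y1,z):
    return np.c_[np.array([(x0,y0),(x1,y0),(x1,y1),(x0,y1)])@R(th).T+t,[z]*4]
Q=[]
t=np.array([.5026,.2367]);Q+=[quad(t,.5703,-.06,.06,-.042,.042,.025),quad(t,.5703,-.045,.045,-.013,.013,.059)]
t=np.array([.5275,-.1467]);th=.1421;Q+=[quad(t,th,-.13,.13,-.11,.11,.012),quad(t,th,-.13,.13,-.11,-.09,.028),quad(t,th,.07,.09,-.08,.09,.028)]
for n,(x,y,w,h) in {"side":(230,160,290,260),"top":(205,160,295,150)}.items():
    im=cv2.imread(f"pics/{n}0.png");s=2.7
    c=cv2.resize(im[y:y+h,x:x+w],None,fx=s,fy=s,interpolation=cv2.INTER_CUBIC)
    for q in Q: cv2.polylines(c,[np.int32((proj(n,q)-[x,y])*s)],True,(0,0,255),1)
    cv2.imwrite(f"pics/ov_{n}.png",c[:600,:800])
E
```

```text
(no output)
```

View pics/ov_side.png

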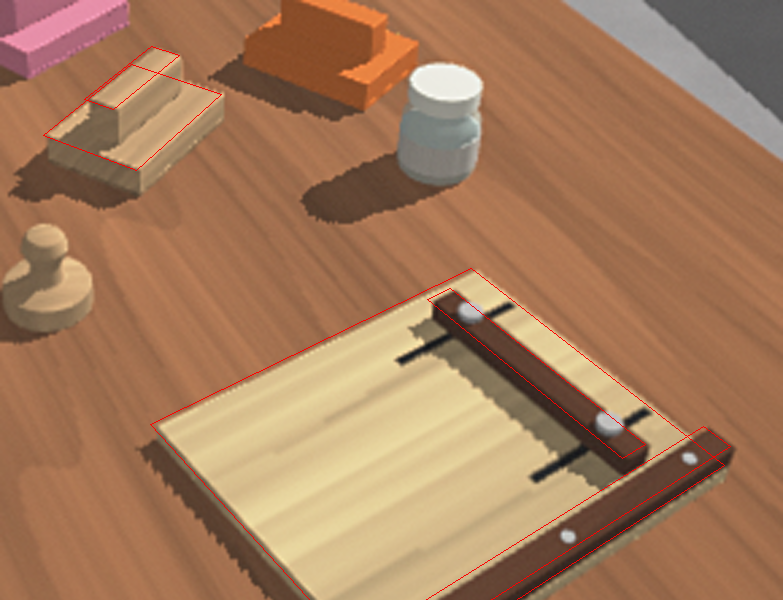

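View pics/ov_top.png

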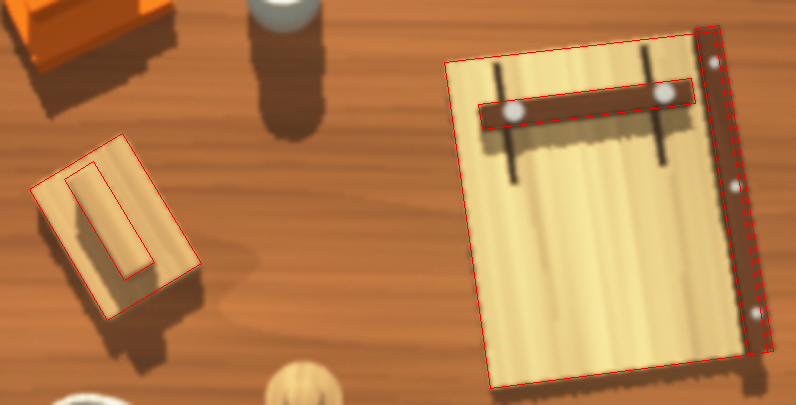

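```bash
cat >> h.py <<'E'
from scipy.spatial.transform import Rotation as Rn
def plan(pos,yaw,R0=None):
    from rig import get_state
    s=get_state(); q=s["ee_rot"]; R=Rn.from_quat([q[1],q[2],q[3],q[0]])
    d=R.inv().apply(np.array(pos)-s["position"])*1000
    G=Rn.from_matrix(np.array([[np.cos(yaw),np.sin(yaw),0],[np.sin(yaw),-np.cos(yaw),0],[0,0,-1]]).astype(float))
    rv=(R.inv()*G).as_rotvec(degrees=True)
    print("t",round(s["clock"],2),"pos",s["position"].round(4),"tool shift mm",d.round(1),"turn deg",rv.round(2),"F",s["contact_force"].round(2),"M",s["moment"].round(2),"w",round(s["width"],4),"q",s["qpos"].round(2))
E
python3 -c "
from h import *
plan([.5026,.2367,.2305],.5703+np.pi)"
```

```text
t 0.1 pos [0.2336 0.5249 0.2305] tool shift mm [-3.629e+02 -1.539e+02  2.000e-01] turn deg [ -0.08  -0.06 -56.67] F [-0.17 -0.01  0.27] M [ 0.02  0.05 -0.04] w 0.0855 q [ 1.03  0.28  1.51 -0.    1.36 -0.12]
```

Emit:
{"method": "drive_tool", "body": {"targets": [0,0,0,-36.3,-15.4,0,1,0,0,0,-36.3,-15.4,0,1,0,0,0,-36.3,-15.4,0,1,0,0,0,-36.3,-15.4,0,1,0,0,0,-36.3,-15.4,0,1,0,0,0,-36.3,-15.4,0,1,0,0,0,-36.3,-15.4,0,1,0,0,0,-36.3,-15.4,0,1,0,0,0,-36.3,-15.4,0,1,0,0,0,-36.3,-15.4,0,1]}}

```text
clock: 1.35
position: [0.5033, 0.2359, 0.2309]
ee_rot: [-0.0, 0.208, 0.978, -0.0]
contact_force: [0.5, -0.2, 0.0]
width: 0.0855
```

Emit:
{"method": "drive_tool", "body": {"targets": [0,0,-9.4,0,0,0,1,0,0,-9.4,0,0,0,1,0,0,-9.4,0,0,0,1,0,0,-9.4,0,0,0,1,0,0,-9.4,0,0,0,1,0,0,-9.4,0,0,0,1,0,0,0,0,0,0,1,0,0,0,0,0,0,1]}}

```text
clock: 2.35
position: [0.5027, 0.237, 0.2311]
ee_rot: [-0.0, -0.278, 0.961, 0.0]
contact_force: [0.1, 0.3, -0.1]
width: 0.0856
```

```bash
python3 -c "
from h import *
plan([.5026,.2367,.032],.5703+np.pi)"
```

```text
t 2.35 pos [0.5027 0.237  0.2311] tool shift mm [  0.2  -0.2 199.1] turn deg [ 0.01 -0.03 -0.4 ] F [ 0.09  0.34 -0.09] M [ 0.09  0.   -0.05] w 0.0856 q [ 0.32  0.25  1.55  0.    1.35 -1.82]
```

Emit:
{"method": "drive_tool", "body": {"targets": [0,0,-0.4,0,0,30,1,0,0,0,0,0,30,1,0,0,0,0,0,30,1,0,0,0,0,0,25,1,0,0,0,0,0,10,1,0,0,0,0,0,0,1]}}

```text
clock: 3.1
position: [0.5027, 0.237, 0.106]
ee_rot: [-0.0, -0.282, 0.959, 0.0]
contact_force: [0.1, -0.8, 1.3]
width: 0.0854
```

```bash
python3 -c "
from h import *
from rig import *
plan([.5026,.2367,.032],.5703+np.pi)
im=get_image('side')[110:290,180:400,::-1];cv2.imwrite('pics/a1.png',cv2.resize(im,None,fx=3.2,fy=3.2,interpolation=cv2.INTER_CUBIC))"
```

```text
t 3.1 pos [0.5027 0.237  0.106 ] tool shift mm [ 0.2 -0.2 74. ] turn deg [ 0.01 -0.05  0.09] F [ 0.06 -0.82  1.29] M [-0.01 -0.04  0.03] w 0.0854 q [ 0.32  0.35  1.73  0.    1.06 -1.83]
```

View pics/a1.png

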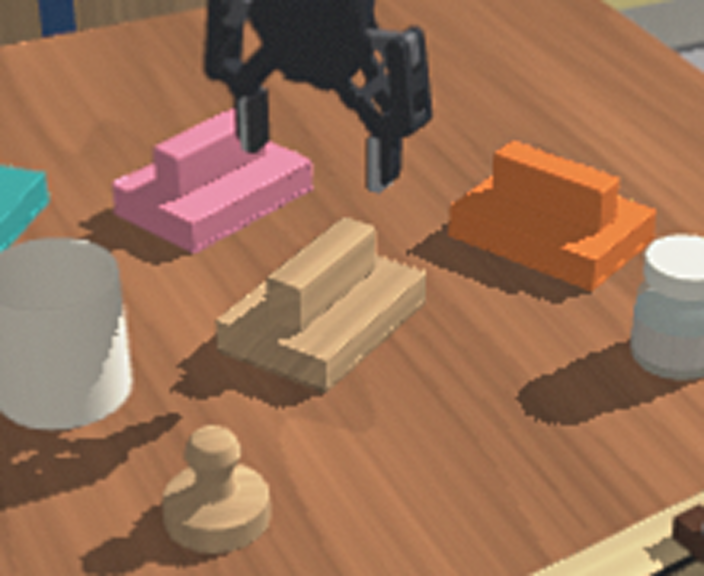

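The jaws straddle the rib line above the tan block, with its rib at about (310,265) in the crop, and they are clear of the mug and stamp. I'll go down and grip.

Emit:
{"method": "drive_tool", "body": {"targets": [0,0,0,0,0,20,1,0,0,0,0,0,20,1,0,0,0,0,0,20,1,0,0,0,0,0,10,1,0,0,0,0,0,4,1,0,0,0,0,0,0,1]}}

```text
clock: 3.9
position: [0.5033, 0.2372, 0.0328]
ee_rot: [0.001, -0.282, 0.959, 0.0]
contact_force: [0.2, 0.2, 0.0]
width: 0.0852
```

Emit:
{"method": "drive_tool", "body": {"targets": [0,0,0,0,0,0,0,0,0,0,0,0,0,0,0,0,0,0,0,0,0,0,0,0,0,0,0,0,0,0,0,0,0,0,0,0,0,0,0,0,0,0,0,0,0,0,0,0,0,0,0,0,0,0,0,0], "grip_force": 70}}

```text
clock: 4.9
position: [0.5034, 0.2371, 0.0329]
ee_rot: [0.001, -0.282, 0.959, -0.0]
contact_force: [0.5, -0.5, 4.1]
width: 0.0248
```

```bash
python3 -c "
from h import *
plan([.5026,.2367,.032],.5703+np.pi)"
```

```text
t 4.9 pos [0.5034 0.2371 0.0329] tool shift mm [0.9 0.1 0.9] turn deg [-0.02  0.07  0.13] F [ 0.46 -0.55  4.12] M [-0.14 -0.01  0.03] w 0.0248 q [ 0.32  0.43  1.82 -0.    0.89 -1.83]
```

Emit:
{"method": "drive_tool", "body": {"targets": [0,0,0,0,0,-10,0,0,0,0,0,0,-20,0,0,0,0,0,0,-30,0,0,0,0,0,0,-30,0,0,0,0,0,0,-20,0,0,0,0,0,0,-10,0,0,0,0,0,0,0,0]}}

```text
clock: 5.78
position: [0.5027, 0.237, 0.1524]
ee_rot: [0.0, -0.282, 0.959, 0.0]
contact_force: [-0.7, 0.0, -3.5]
width: 0.0248
```

```bash
python3 -c "
from h import *
from rig import *
# place: board frame x=-0.035,y=-0.040
th=.1421;R=np.array([[np.cos(th),-np.sin(th)],[np.sin(th),np.cos(th)]])
p=np.array([.5275,-.1467])+R@[-.035,-.038]
print(p)
plan([*p,.152],th+np.pi)
im=get_image('side')[50:290,180:500,::-1];cv2.imwrite('pics/a2.png',cv2.resize(im,None,fx=2.4,fy=2.4,interpolation=cv2.INTER_CUBIC))"
```

```text
[ 0.49823442 -0.18927377]
t 5.78 pos [0.5027 0.237  0.1524] tool shift mm [ 2.347e+02 -3.559e+02  3.000e-01] turn deg [1.000e-02 1.000e-02 2.467e+01] F [-0.68  0.04 -3.47] M [-0.02 -0.01  0.01] w 0.0248 q [ 0.32  0.3   1.67  0.    1.17 -1.83]
```

View pics/a2.png

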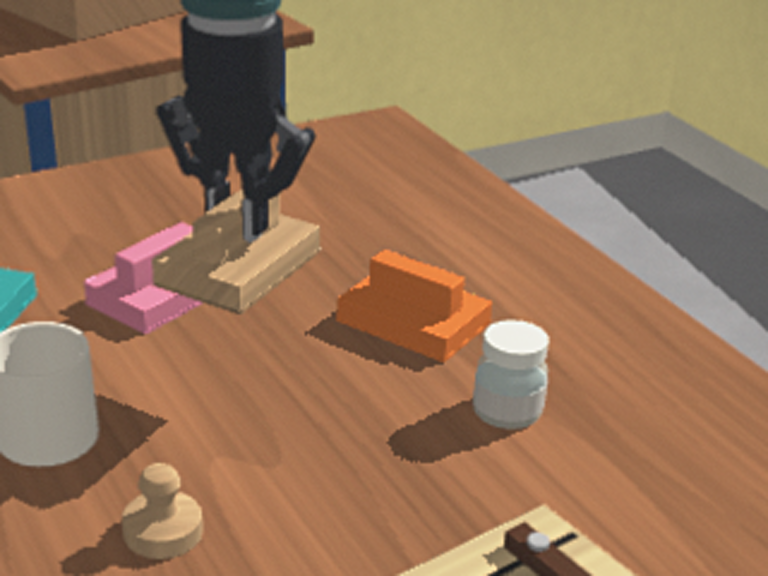

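The crop shows the block held by its rib, level, with nothing else moved. I'll carry it over to the board.

Emit:
{"method": "drive_tool", "body": {"targets": [0,0,0,10,-15,0,0,0,0,0,20,-30,0,0,0,0,0,22,-34,0,0,0,0,0,22,-34,0,0,0,0,0,22,-34,0,0,0,0,0,22,-34,0,0,0,0,0,22,-34,0,0,0,0,0,22,-34,0,0,0,0,0,22,-34,0,0,0,0,0,22,-34,0,0,0,0,0,20,-27,0,0,0,0,0,8.7,-11.9,0,0]}}

```text
clock: 7.32
position: [0.4971, -0.1914, 0.1514]
ee_rot: [-0.001, -0.281, 0.96, 0.0]
contact_force: [0.7, -0.1, -2.9]
width: 0.0245
```

Emit:
{"method": "drive_tool", "body": {"targets": [0,0,5,0,0,0,0,0,0,7,0,0,0,0,0,0,7,0,0,0,0,0,0,5.7,0,0,0,0,0,0,0,0,0,0,0,0,0,0,0,0,0,0]}}

```text
clock: 8.07
position: [0.498, -0.1889, 0.152]
ee_rot: [-0.0, -0.071, 0.997, 0.0]
contact_force: [1.0, -0.9, -2.8]
width: 0.0246
```

```bash
cat > ov.py <<'E'
import sys
from h import *
from rig import *
def R(th): return np.array([[np.cos(th),-np.sin(th)],[np.sin(th),np.cos(th)]])
th=.1421;b=np.array([.5275,-.1467])
plan([*(b+R(th)@[-.035,-.038]),.152],th+np.pi)
for n,(x,y,w,h) in {'side':(240,130,290,290),'top':(350,150,160,160)}.items():
    s=2 if n=='side' else 3.6
    c=cv2.resize(get_image(n)[y:y+h,x:x+w,::-1],None,fx=s,fy=s,interpolation=cv2.INTER_CUBIC)
    cv2.imwrite(f'pics/{sys.argv[1]}_{n}.png',c)
E
python3 ov.py b1
```

```text
t 8.07 pos [ 0.498  -0.1889  0.152 ] tool shift mm [-0.1 -0.4  0. ] turn deg [ 0.04 -0.03  0.06] F [ 0.99 -0.91 -2.8 ] M [-0.01  0.01  0.01] w 0.0246 q [-0.49  0.27  1.72  0.    1.15 -2.21]
```

View pics/b1_top.png

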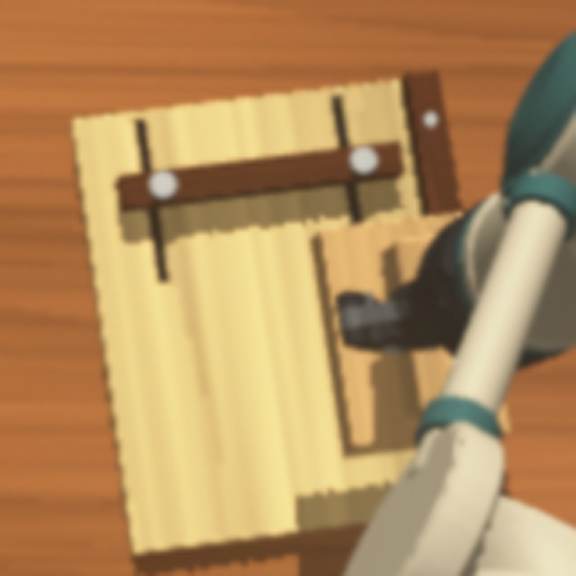

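View pics/b1_side.png

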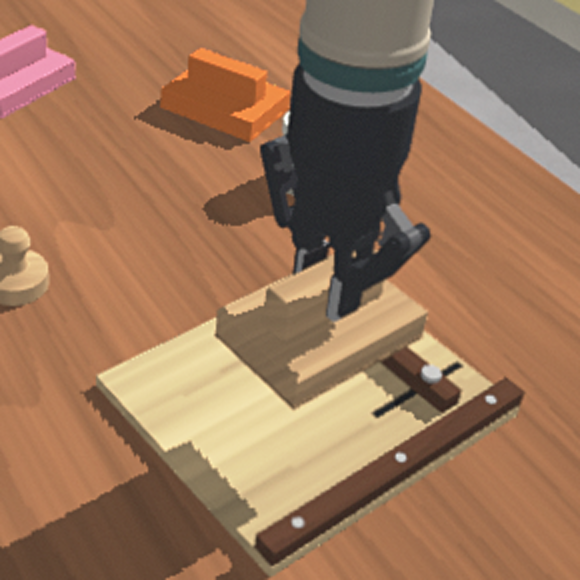

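The block hangs level over the board, clear of the fence and well short of the stop. I'll lower it now.

Emit:
{"method": "drive_tool", "body": {"targets": [0,0,0,0,0,15,0,0,0,0,0,0,25,0,0,0,0,0,0,25,0,0,0,0,0,0,20,0,0,0,0,0,0,10,0,0,0,0,0,0,5,0,0,0,0,0,0,2,0,0,0,0,0,0,0,0]}}

```text
clock: 9.18
position: [0.4988, -0.1895, 0.0507]
ee_rot: [0.0, -0.071, 0.997, -0.0]
contact_force: [0.3, 0.1, -3.2]
width: 0.0248
```

Emit:
{"method": "drive_tool", "body": {"targets": [0,0,0,0,0,1.5,0,0,0,0,0,0,1.5,0,0,0,0,0,0,1,0,0,0,0,0,0,0,0]}}

```text
clock: 9.68
position: [0.4983, -0.1892, 0.0462]
ee_rot: [-0.0, -0.071, 0.998, 0.0]
contact_force: [0.0, 0.2, -2.7]
width: 0.025
```

```bash
python3 ov.py b2
```

```text
t 9.68 pos [ 0.4983 -0.1892  0.0462] tool shift mm [ 1.000e-01 -0.000e+00 -1.058e+02] turn deg [ 0.01 -0.01 -0.04] F [ 0.01  0.17 -2.66] M [-0.01  0.01 -0.02] w 0.025 q [-0.49  0.39  1.86  0.    0.9  -2.21]
```

View pics/b2_side.png

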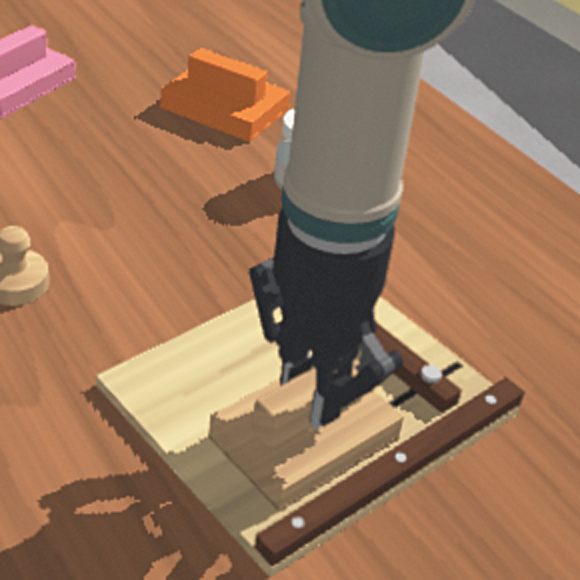

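View pics/b2_top.png

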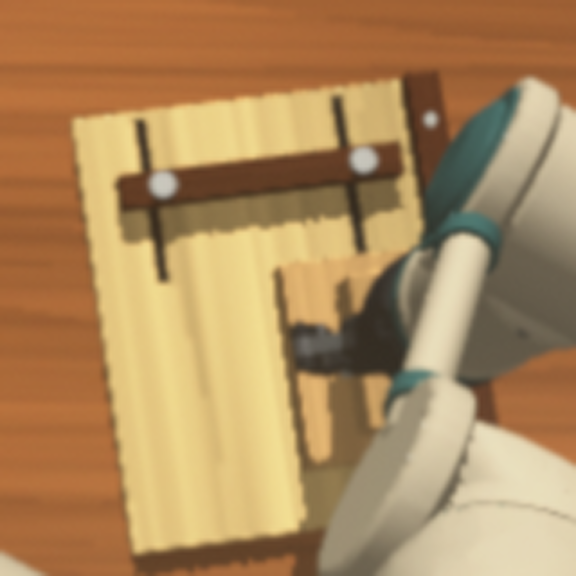

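The block is just above the board and parallel to the fence, with a gap of about a centimetre to it. I'll keep lowering until I feel contact.

Emit:
{"method": "drive_tool", "body": {"targets": [0,0,0,0,0,1,0,0,0,0,0,0,0.5,0,0,0,0,0,0,0,0]}}

```text
clock: 10.15
position: [0.4984, -0.1893, 0.0449]
ee_rot: [0.0, -0.071, 0.997, 0.0]
contact_force: [0.1, -0.2, -1.4]
width: 0.0249
```

Emit:
{"method": "drive_tool", "body": {"targets": [0,0,0,0,0,0.5,0,0,0,0,0,0,0.5,0,0,0,0,0,0,0,0]}}

```text
clock: 10.52
position: [0.4984, -0.1892, 0.0448]
ee_rot: [0.0, -0.071, 0.997, -0.0]
contact_force: [-2.4, 1.7, 6.7]
width: 0.0249
```

The block is down on the board. Now I'll move it toward the fence.

Emit:
{"method": "drive_tool", "body": {"targets": [0,0,0,0,-2,-0.3,0,0,0,0,0,-2,0,0,0,0,0,0,-2,0,0,0,0,0,0,-1,0,0,0,0,0,0,0,0,0]}}

```text
clock: 11.15
position: [0.4994, -0.1946, 0.0449]
ee_rot: [0.0, -0.07, 0.998, 0.001]
contact_force: [-1.3, 6.0, 6.7]
width: 0.025
```

Emit:
{"method": "drive_tool", "body": {"targets": [0,0,0,0,-1,0,0,0,0,0,0,0,0,0]}}

```text
clock: 11.4
position: [0.4995, -0.1955, 0.0449]
ee_rot: [0.0, -0.07, 0.998, 0.001]
contact_force: [-0.7, 5.3, 6.4]
width: 0.0246
```

Emit:
{"method": "drive_tool", "body": {"targets": [0,0,0,0,-1,0,0,0,0,0,0,0,0,0]}}

```text
clock: 11.65
position: [0.4997, -0.1965, 0.0449]
ee_rot: [0.0, -0.07, 0.998, 0.001]
contact_force: [-1.5, 5.5, 6.6]
width: 0.025
```

```bash
python3 ov.py b3
```

```text
t 11.65 pos [ 0.4997 -0.1965  0.0449] tool shift mm [   0.4    7.7 -107. ] turn deg [ 0.15  0.05 -0.09] F [-1.47  5.49  6.6 ] M [ 0.81  0.1  -0.  ] w 0.025 q [-0.51  0.39  1.85  0.    0.9  -2.22]
```

Emit:
{"method": "drive_tool", "body": {"targets": [0,0,0,0,-1,0,0,0,0,0,0,0,0,0]}}

```text
clock: 12.0
position: [0.4999, -0.1975, 0.0449]
ee_rot: [0.0, -0.07, 0.998, 0.001]
contact_force: [-1.5, 5.3, 6.4]
width: 0.0247
```

Emit:
{"method": "drive_tool", "body": {"targets": [0,0,0,0,-1,0,0,0,0,0,0,0,0,0]}}

```text
clock: 12.25
position: [0.5, -0.1985, 0.0449]
ee_rot: [0.0, -0.07, 0.998, 0.001]
contact_force: [-1.4, 5.6, 6.6]
width: 0.0252
```

Emit:
{"method": "drive_tool", "body": {"targets": [0,0,0,0,-1,0,0,0,0,0,0,0,0,0]}}

```text
clock: 12.5
position: [0.5002, -0.1995, 0.0449]
ee_rot: [0.0, -0.07, 0.998, 0.001]
contact_force: [-1.0, 4.9, 6.2]
width: 0.0248
```

Emit:
{"method": "drive_tool", "body": {"targets": [0,0,0,0,-1,0,0,0,0,0,0,0,0,0]}}

```text
clock: 12.75
position: [0.5003, -0.2004, 0.0449]
ee_rot: [0.0, -0.07, 0.998, 0.001]
contact_force: [-1.0, 6.9, 6.1]
width: 0.0249
```

Emit:
{"method": "drive_tool", "body": {"targets": [0,0,0,0,-1,0,0,0,0,0,0,0,0,0]}}

```text
clock: 13.0
position: [0.5003, -0.2005, 0.045]
ee_rot: [0.0, -0.07, 0.998, 0.002]
contact_force: [-1.1, 8.3, 8.1]
width: 0.0245
```

Emit:
{"method": "drive_tool", "body": {"targets": [0,0,0,0,-1,0,0,0,0,0,0,0,0,0]}}

```text
clock: 13.25
position: [0.5003, -0.2006, 0.0451]
ee_rot: [0.0, -0.07, 0.998, 0.003]
contact_force: [-0.9, 10.6, 9.7]
width: 0.0249
```

Emit:
{"method": "drive_tool", "body": {"targets": [0,0,0,0,-1,0,0,0,0,0,0,0,0,0,0,0,0,0,0,0,0,0,0,0,0,0,0,0]}}

```text
clock: 13.75
position: [0.5003, -0.2007, 0.0451]
ee_rot: [-0.0, -0.07, 0.998, 0.004]
contact_force: [-0.8, 12.3, 10.8]
width: 0.0252
```

```bash
python3 ov.py b4
```

```text
t 13.75 pos [ 0.5003 -0.2007  0.0451] tool shift mm [   0.4   12.4 -106.8] turn deg [ 0.43  0.03 -0.13] F [-0.83 12.28 10.81] M [2.09 0.07 0.18] w 0.0252 q [-0.51  0.4   1.84  0.01  0.91 -2.23]
```

View pics/b4_side.png

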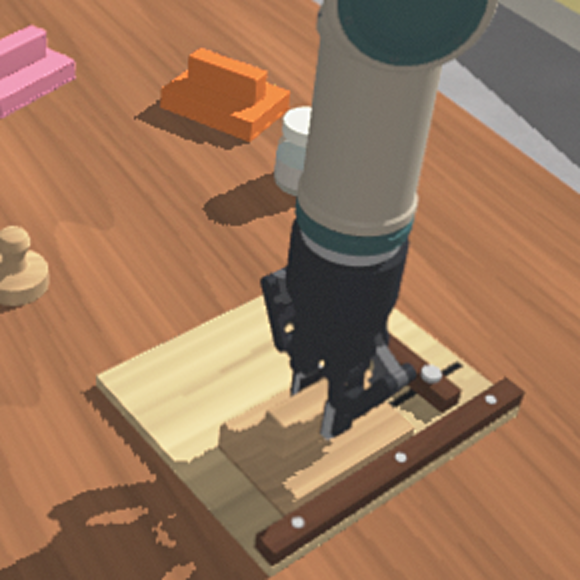

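View pics/b4_top.png

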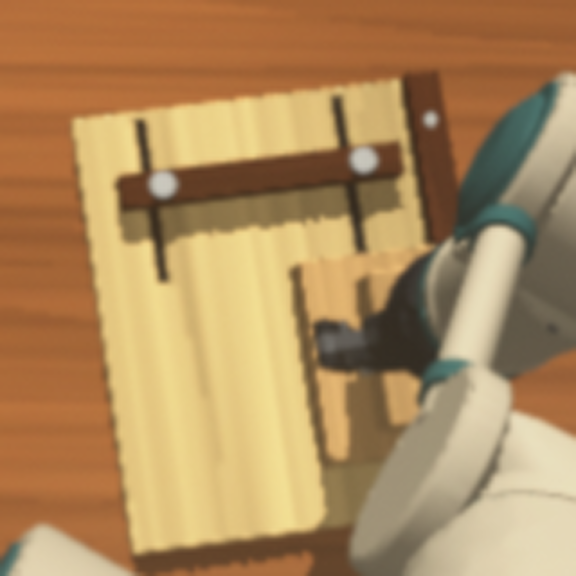

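The block's long side is seated along the fence, about 40 mm short of the stop. I'll slide it toward the stop now.

Emit:
{"method": "drive_tool", "body": {"targets": [0,0,0,-1.5,0,0,0,0,0,0,-2.5,0,0,0,0,0,0,-3,0,0,0,0,0,0,-3,0,0,0,0,0,0,-3,0,0,0,0,0,0,-3,0,0,0,0,0,0,-3,0,0,0,0,0,0,-1,0,0,0,0,0,0,0,0,0,0]}}

```text
clock: 14.98
position: [0.5121, -0.1988, 0.0453]
ee_rot: [-0.008, -0.071, 0.997, 0.004]
contact_force: [-19.7, 6.5, 24.4]
width: 0.0248
```

```bash
python3 ov.py b5
```

```text
t 14.97 pos [ 0.5121 -0.1988  0.0453] tool shift mm [  13.9   12.2 -106.4] turn deg [ 0.48 -0.85  0.03] F [-19.72   6.52  24.43] M [ 0.64  2.5  -0.05] w 0.0248 q [-0.5   0.41  1.81 -0.    0.94 -2.21]
```

View pics/b5_top.png

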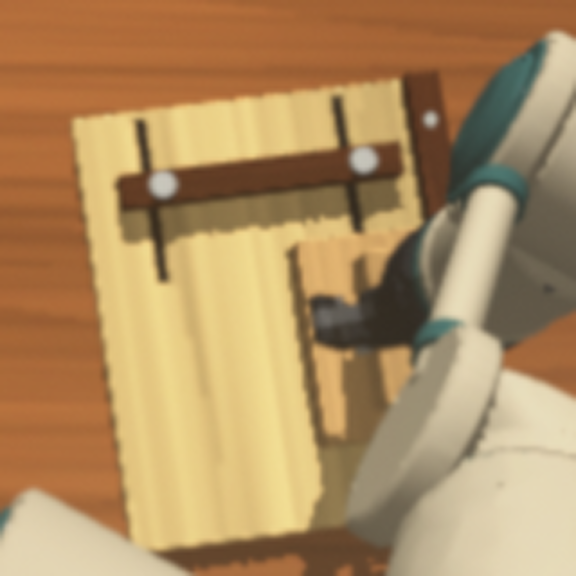

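Drag is pushing the vertical force up to 24 N, so I'll ease the downward press.

Emit:
{"method": "drive_tool", "body": {"targets": [0,0,0,0,0,-0.5,0,0,0,0,0,0,-0.5,0,0,0,0,0,0,0,0]}}

```text
clock: 15.45
position: [0.5127, -0.1987, 0.0455]
ee_rot: [-0.007, -0.071, 0.997, 0.004]
contact_force: [-15.4, 6.4, 17.0]
width: 0.0246
```

```bash
python3 -c "
from h import *
plan([.4982,-.1893,.0449],.1421+np.pi)"
```

```text
t 15.45 pos [ 0.5127 -0.1987  0.0455] tool shift mm [13.  11.4  0.8] turn deg [ 0.49 -0.78  0.  ] F [-15.37   6.37  16.95] M [ 0.71  2.14 -0.07] w 0.0246 q [-0.5   0.41  1.81 -0.    0.94 -2.21]
```

Emit:
{"method": "drive_tool", "body": {"targets": [0,0,0,0,0,-0.5,0,0,0,0,0,0,-0.4,0,0,0,0,0,0,0,0]}}

```text
clock: 15.82
position: [0.5136, -0.1987, 0.0456]
ee_rot: [-0.006, -0.071, 0.997, 0.004]
contact_force: [-12.8, 5.3, 10.4]
width: 0.025
```

Emit:
{"method": "drive_tool", "body": {"targets": [0,0,0,-2,0,0,0,0,0,0,-2,0,0,0,0,0,0,-2,0,0,0,0,0,0,-2,0,0,0,0,0,0,0,0,0,0]}}

```text
clock: 16.45
position: [0.5218, -0.1975, 0.0456]
ee_rot: [-0.006, -0.071, 0.997, 0.004]
contact_force: [-12.2, 5.7, 9.9]
width: 0.025
```

```bash
python3 -c "
from h import *
plan([.4982,-.1893,.0449],.1421+np.pi)"
```

```text
t 16.45 pos [ 0.5218 -0.1975  0.0456] tool shift mm [22.2 11.4  1. ] turn deg [ 0.5  -0.69 -0.01] F [-12.25   5.71   9.88] M [0.87 1.7  0.05] w 0.025 q [-0.49  0.42  1.79 -0.    0.94 -2.2 ]
```

Emit:
{"method": "drive_tool", "body": {"targets": [0,0,0,-2,0,0,0,0,0,0,-2,0,0,0,0,0,0,-2,0,0,0,0,0,0,-2,0,0,0,0,0,0,-2,0,0,0,0,0,0,-2,0,0,0,0,0,0,-2,0,0,0,0,0,0,0,0,0,0]}}

```text
clock: 17.45
position: [0.5356, -0.1955, 0.0456]
ee_rot: [-0.006, -0.071, 0.997, 0.004]
contact_force: [-12.2, 5.6, 9.5]
width: 0.0248
```

Emit:
{"method": "drive_tool", "body": {"targets": [0,0,0,-1.5,0,0,0,0,0,0,0,0,0,0]}}

```text
clock: 17.7
position: [0.537, -0.1953, 0.0456]
ee_rot: [-0.006, -0.071, 0.997, 0.004]
contact_force: [-12.7, 5.9, 10.0]
width: 0.0247
```

Emit:
{"method": "drive_tool", "body": {"targets": [0,0,0,-1.5,0,0,0,0,0,0,0,0,0,0]}}

```text
clock: 17.95
position: [0.5384, -0.1951, 0.0456]
ee_rot: [-0.007, -0.071, 0.997, 0.004]
contact_force: [-12.1, 6.0, 10.2]
width: 0.0249
```

Emit:
{"method": "drive_tool", "body": {"targets": [0,0,0,-1.5,0,0,0,0,0,0,0,0,0,0]}}

```text
clock: 18.2
position: [0.5399, -0.1949, 0.0456]
ee_rot: [-0.007, -0.071, 0.997, 0.004]
contact_force: [-12.2, 6.9, 10.9]
width: 0.0245
```

Emit:
{"method": "drive_tool", "body": {"targets": [0,0,0,-1.5,0,0,0,0,0,0,0,0,0,0]}}

```text
clock: 18.45
position: [0.5414, -0.1947, 0.0456]
ee_rot: [-0.006, -0.071, 0.997, 0.004]
contact_force: [-12.1, 6.3, 10.4]
width: 0.0248
```

Emit:
{"method": "drive_tool", "body": {"targets": [0,0,0,-1.5,0,0,0,0,0,0,0,0,0,0]}}

```text
clock: 18.7
position: [0.5429, -0.1945, 0.0456]
ee_rot: [-0.007, -0.071, 0.997, 0.004]
contact_force: [-12.2, 7.1, 9.3]
width: 0.0249
```

Emit:
{"method": "drive_tool", "body": {"targets": [0,0,0,-1.5,0,0,0,0,0,0,0,0,0,0]}}

```text
clock: 18.95
position: [0.5443, -0.1942, 0.0456]
ee_rot: [-0.007, -0.071, 0.997, 0.004]
contact_force: [-11.7, 5.8, 10.4]
width: 0.0247
```

Emit:
{"method": "drive_tool", "body": {"targets": [0,0,0,-1.5,0,0,0,0,0,0,0,0,0,0]}}

```text
clock: 19.2
position: [0.5455, -0.1941, 0.0456]
ee_rot: [-0.007, -0.071, 0.997, 0.004]
contact_force: [-13.1, 5.7, 10.2]
width: 0.0249
```

Emit:
{"method": "drive_tool", "body": {"targets": [0,0,0,-1.5,0,0,0,0,0,0,0,0,0,0]}}

```text
clock: 19.45
position: [0.5457, -0.1941, 0.0458]
ee_rot: [-0.008, -0.071, 0.997, 0.004]
contact_force: [-16.8, 5.6, 13.3]
width: 0.0246
```

Emit:
{"method": "drive_tool", "body": {"targets": [0,0,0,-1.5,0,0,0,0,0,0,0,0,0,0]}}

```text
clock: 19.7
position: [0.5457, -0.194, 0.0458]
ee_rot: [-0.01, -0.072, 0.997, 0.004]
contact_force: [-19.3, 4.1, 15.8]
width: 0.0251
```

Emit:
{"method": "drive_tool", "body": {"targets": [0,0,0,-1.5,0,0,0,0,0,0,0,0,0,0]}}

```text
clock: 19.95
position: [0.5458, -0.1941, 0.046]
ee_rot: [-0.011, -0.072, 0.997, 0.004]
contact_force: [-23.5, 2.3, 18.5]
width: 0.0252
```

```bash
python3 ov.py b6
```

```text
t 19.95 pos [ 0.5458 -0.1941  0.046 ] tool shift mm [  48.7   12.5 -104.9] turn deg [ 0.51 -1.22  0.1 ] F [-23.48   2.25  18.54] M [0.29 3.22 0.04] w 0.0252 q [-0.46  0.45  1.74 -0.01  0.98 -2.17]
```

View pics/b6_top.png

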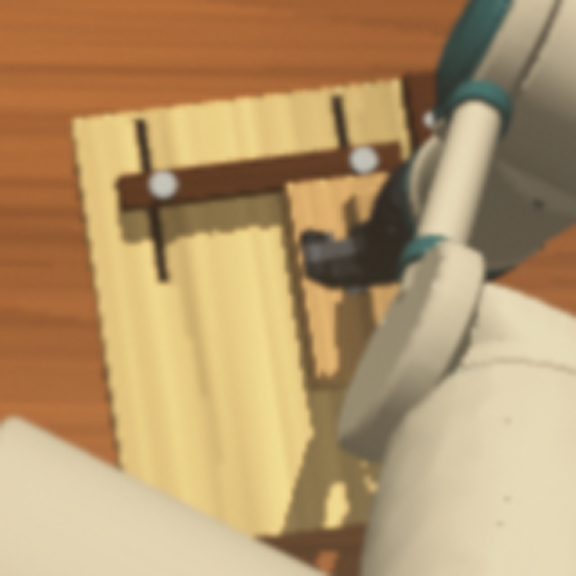

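View pics/b6_side.png

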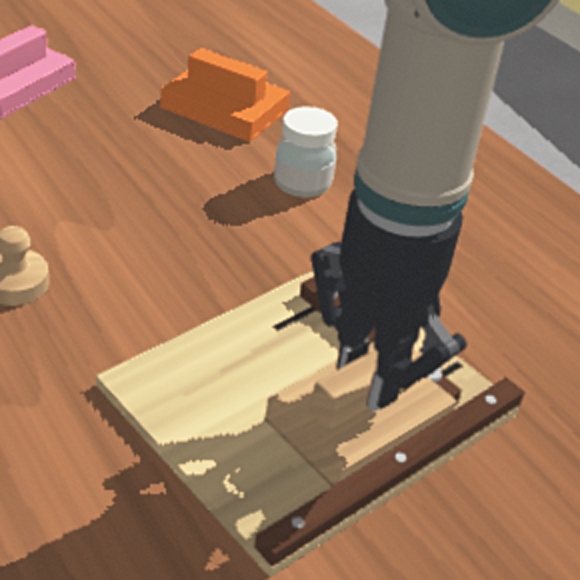

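The stop makes itself felt at x = 0.5456: motion ceased and the force climbed, and the picture shows the block's end at the stop. I'll ease the downward press and push harder into the fence, so that friction can't be carrying the load.

Emit:
{"method": "drive_tool", "body": {"targets": [0,0,0,0,0,-0.5,0,0,0,0,0,0,-0.5,0,0,0,0,0,-1,0,0,0,0,0,0,-1,0,0,0,0,0,0,0,0,0]}}

```text
clock: 20.68
position: [0.5459, -0.1942, 0.0462]
ee_rot: [-0.011, -0.072, 0.997, 0.005]
contact_force: [-19.9, 7.4, 14.9]
width: 0.0249
```

```bash
cat > f.py <<'E'
from h import *
from rig import get_state
plan([.4982,-.1893,.0449],.1421+np.pi)
F=get_state()["contact_force"];c,s=np.cos(.1421),np.sin(.1421)
print("board F x,y",(c*F[0]+s*F[1]).round(1),(-s*F[0]+c*F[1]).round(1))
E
python3 f.py
```

```text
t 20.68 pos [ 0.5459 -0.1942  0.0462] tool shift mm [46.5 11.6  2.4] turn deg [ 0.71 -1.23  0.07] F [-19.91   7.44  14.94] M [0.86 3.1  0.2 ] w 0.0249 q [-0.46  0.45  1.73 -0.    0.98 -2.17]
board F x,y -18.7 10.2
```

Emit:
{"method": "drive_tool", "body": {"targets": [0,0,0,0,0,-0.6,0,0,0,0,0,0,-0.4,0,0,0,0,0,-1,0,0,0,0,0,-1,-1,0,0,0,0,0,0,-1,0,0,0,0,0,0,0,0,0]}}

```text
clock: 21.42
position: [0.546, -0.1944, 0.0465]
ee_rot: [-0.013, -0.071, 0.997, 0.008]
contact_force: [-21.5, 13.2, 15.2]
width: 0.0244
```

```bash
python3 f.py
```

```text
t 21.43 pos [ 0.546  -0.1944  0.0465] tool shift mm [46.5 11.8  2.9] turn deg [ 1.01 -1.37  0.04] F [-21.48  13.18  15.2 ] M [1.76 3.17 0.27] w 0.0244 q [-0.46  0.45  1.73  0.    0.99 -2.18]
board F x,y -19.4 16.1
```

Emit:
{"method": "drive_tool", "body": {"targets": [0,0,0,0,0,0,0,0,0,0,0,0,0,0,0,0,0,0,0,0,0,0,0,0,0,0,0,0,0,0,0,0,0,0,0,0,0,0,0,0,0,0,0,0,0,0,0,0,0,0,0,0,0,0,0,0]}}

```text
clock: 22.42
position: [0.546, -0.1944, 0.0466]
ee_rot: [-0.012, -0.071, 0.997, 0.008]
contact_force: [-20.6, 12.1, 14.8]
width: 0.0246
```

```bash
python3 f.py; python3 - <<'E'
from h import *
from rig import *
def R(th): return np.array([[np.cos(th),-np.sin(th)],[np.sin(th),np.cos(th)]])
th=.1421;b=np.array([.5275,-.1467])+R(th)@[0,-.0014]; bl=b+R(th)@[.01,-.048]
def quad(t,x0,x1,y0,y1,z): return np.c_[np.array([(x0,y0),(x1,y0),(x1,y1),(x0,y1)])@R(th).T+t,[z]*4]
for n,(x,y,w,h) in {'side':(350,240,170,150),'top':(370,165,110,120)}.items():
    s=4.5 if n=='side' else 4.8
    c=cv2.resize(get_image(n)[y:y+h,x:x+w,::-1],None,fx=s,fy=s,interpolation=cv2.INTER_CUBIC)
    cv2.imwrite(f'pics/e_{n}.png',c)
    for q in [quad(bl,-.06,.06,-.042,.042,.037),quad(bl,-.045,.045,-.013,.013,.071)]: cv2.polylines(c,[np.int32((proj(n,q)-[x,y])*s)],True,(0,0,255),1)
    cv2.imwrite(f'pics/eo_{n}.png',c)
E
```

```text
t 22.43 pos [ 0.546  -0.1944  0.0466] tool shift mm [46.5 11.8  3. ] turn deg [ 1.   -1.36  0.04] F [-20.58  12.12  14.84] M [1.81 3.19 0.26] w 0.0246 q [-0.46  0.45  1.73  0.    0.99 -2.18]
board F x,y -18.7 14.9
```

View pics/eo_side.png

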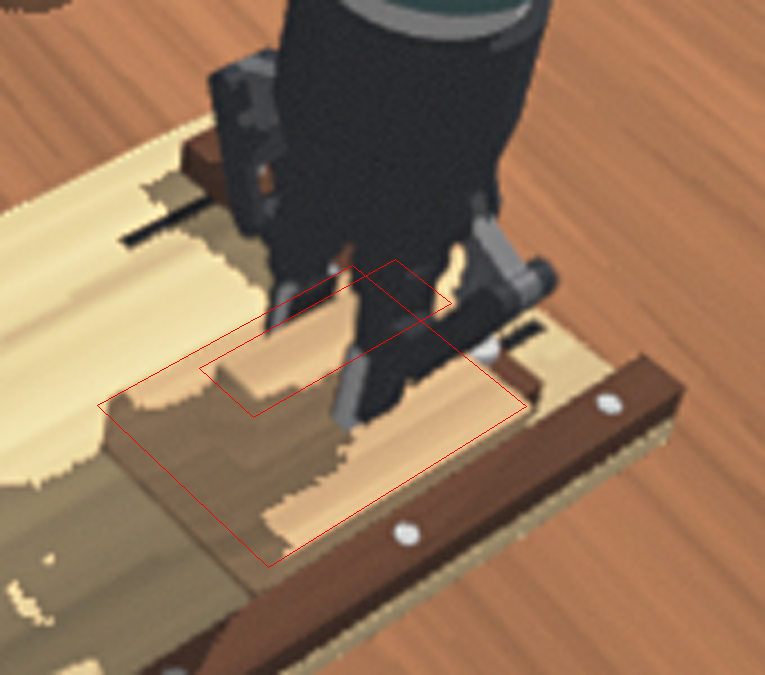

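View pics/eo_top.png

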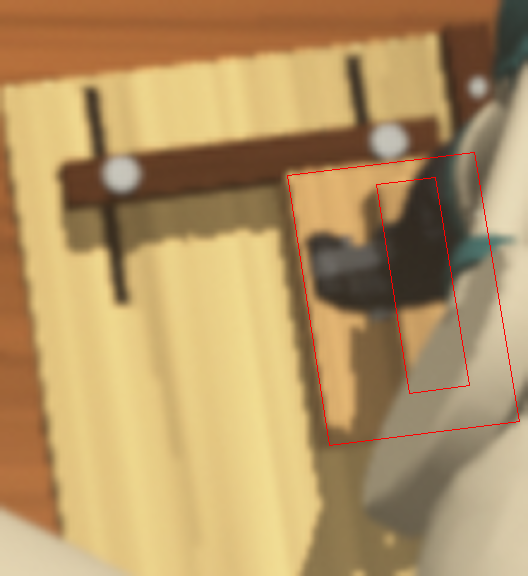

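Both overlays match a flat block seated in the corner to about a pixel. The forces are steady, with roughly 19 N toward the stop and 15 N toward the fence. I'm handing it in.

```bash
python3 -c "
from rig import *
print(sign_off())"; python3 f.py
```

```text
the job is handed in; nothing more can be done
None
the job is handed in; nothing more can be done
```

The printing block lies flat in the corner of the registration board, still gripped by its rib and pressed against both the fence and the end stop. The job is handed in, at about 22.5 s of the 72 s allowed; `sign_off` gives no verdict.

- **Path:** I gripped the rib at 70 N and laid the block down about 45 mm short of the stop. I pushed it against the fence until it came up hard, then slid it along. The slide followed the fence direction I had measured (0.143 against 0.142 rad).
- **Reaching the stop:** Motion ceased at x ≈ 0.546 m and the force climbed, about 1 mm from where the picture had placed the stop.
- **Last checks:**
  - The readings held nearly steady over the final second of holding: about 19 N toward the stop, 15 N toward the fence and 15 N upward from the board, with the fingers 24.6 mm apart on the rib.
  - In both camera pictures the seated, flat block matched its model to about one pixel.
  - In the pictures I took on the way the stamp, mug and jar looked undisturbed. The last full look at the mug was just after the lift.
- **What did not go cleanly:**
  - During the slide, drag pushed the upward force to 24 N, so I eased the downward press twice.
  - At the end the tool leaned about 1.0° and 1.4°, and the TCP stood about 1.7 mm higher than when the block was laid down.
  - The fence, as felt by contact, was about 1.4 mm from its camera position, within the stated calibration accuracy.
  - The wrist forces include board friction, so the true fence and stop contact forces are lower than those readings. I expect them to be above 2 N but could not measure them separately.

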